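# Load the instrument pallet beside the laser marker

## Robot

A 6-joint arm with a two-finger parallel gripper is mounted at the origin on the work surface. World frame = base frame: x ahead of the robot, y to its left, z up, the work surface at z = 0. Lengths are in m, angles in rad, forces in N, time in s.
With the tool pointing down it reaches from about 0.375 to 0.9 m from the base axis. Payload 3.1 kg.
Tool frame: the origin (TCP) lies at the very end of the fingers, on their centre line; the grasp point (between the pads) lies 19 mm behind it (manip.pinch_z is the distance from the TCP to the grasp point, in m); z points along the fingers, y is the line along which they close (so a half turn about z gives the same grasp; the last joint's range is limited). The gripper opens to 85 mm and grips with 20 to 120 N. Pads are 22 mm wide; open, the fingers measure 114 mm over their backs; the gripper's body (76 mm by 85 mm) begins 54 mm behind the grasp point. The pads swing forward as they close: fully open they stand 13 mm farther back than shut.
Start: joints at [1.075, 0.527, 1.433, -0, 1.181, -0.178], TCP at [0.195, 0.594, 0.204] pointing down, gripper open.
Joint ranges: [-3.08, 3.08], [-0.75, 2.2], [0.22, 2.44], [-1.43, 4.57], [0, 2.65], [-2.85, 2.85]. Speed limits (rad/s): [2.79, 2.79, 3.14, 3.14, 3.14, 3.14].

## Interface

Orientations are given as a unit quaternion [x, y, z, w].
In Python, from station import manip gives the robot as it stands.
- The arm moves only by the tool servo_tool, never from a script. Its argument "commands" is one flat list of numbers, 7 for each row, row after row: the shift along the tool's x, y, z each as a share of 500 mm, from -1 to 1, then the turn, a rotation vector about the tool's x, y, z each as a share of 360 degrees, from -1 to 1, then the opening, from -1 (shut) to 1 (fully open). In form: [dx, dy, dz, rx, ry, rz, claw, dx, dy, dz, rx, ry, rz, claw, ...]. A call has 1 to 12 rows; each row shifts and turns the commanded pose from where the row before left it, along the tool's axes as they then stand; what a row does not reach is not made up. A row lasts 1/12 s, in which the tool goes at most 41.7 mm and 7.16 degrees, less where a joint would pass 70% of its speed; a pose out of reach is approached as far as the arm can. A call with a number of a shift or a turn outside -1 to 1 is refused whole. A call with a gripper value outside its range is refused whole. The fingers move at their own pace and stop on an object; "force" is the grip in N (left out, the last holds). Time passes only in rows, so rows that do not move let the fingers close. It gives the time, the measured TCP pose, the force, the opening and the grip force at its end, in the units of the state.
- manip.sense(): the state, without advancing time (a new reading comes with each control period).
- manip.snapshot(name): name is "scene" or "side" or "wrist"; returns a dict with "img" (384x512x3 uint8, red, green, blue), "mtx" (3x3 intrinsics, pixels), "world_to_cam" (4x4, takes a point from world to camera coordinates). Camera axes: x right, y up, looking along -z (the intrinsics and any distortion apply to the point x, -y, -z); pixel columns grow to the right and rows downward; lengths in m; the calibration is good to about 2 mm. A picture is of the moment at which its call begins. There is no depth.
- manip.sign_off(): hands the job in; it is judged then, once.
Trained networks look in a picture, given as the dict that the camera call returned (one of the last four; its "shot" number tells which), for a name from the list of things; names that differ only in an ending like _2 or _b are one class to them, and where a whole thing is asked for, a point or a joint stands for the part that bears it (a point fixed in the world has none). Each returns a list of dicts, best first, with "conf" (0 to 1); they miss things now and then, are a little off and sometimes report something else, mostly with a low value. They report only what shows in the picture. A call takes as long as a camera call. They do not tell look-alikes from the thing itself.
- manip.look_for(picture, query): "box" ([left, top, width, height] in pixels, round what is visible of it).
- manip.silhouettes(picture, query): "pixels" (384x512 bool, what is visible of it) and "box" ([left, top, width, height] in pixels, round what is visible of it).
The state is a dict: "t": time; "q": joint angles; "qd": joint speeds; "tau": joint torques, N m; "tcp_pos": TCP position; "tool_rot": TCP orientation; "force": force on the tool from outside, world axes, zero at the start; "ft_torque": the same for the moment, N m; "finger_gap": opening from 0.0 (shut) to 1.0 (fully open); "gripper_force": force on a finger pad.
Only numpy, scipy, OpenCV 4.12 (cv2) and the standard library are available. Lean on these libraries where they do the work, as an engineer would, in place of code of your own. Each camera call takes 0.05 s, during which the arm holds its last target. There are 200 camera calls.

## Task

The marking pallet already holds the yellow-banded scalpel handle (used first) in one outer lane and the red-handled section lifter (used last) in the other. Lay the forceps, the blue probe and the green spatula in the three lanes between them so that the kit runs in order of use - scalpel handle, forceps, probe, spatula, lifter - each lying flat on both rests with its tip under the clear guard, and slide each one fully home against the black nose rail. Leave the two instruments already loaded and everything else on the plate where they are.

Things in the scene. Friction and masses are not known exactly. Their poses are not given: they have to be found in the camera images.
- pallet: marking pallet fixed to the base plate: a 6 mm aluminium sheet 256 mm wide (y), from x = -92 to +108 mm. Origin: on its underside, midway across. x runs along the lanes towards the nose rail, y across, z up. Five lanes: centre lines at y = +96, +48, 0, -48, -96 mm. The space behind x = -92 mm is open, so an instrument can be pushed from its butt.
- pallet_rest (a point): top of the rear rest in the middle lane, at x = -74, z = 20 mm of the pallet. Two white cross rests 8 mm wide (x = -78..-70 and +10..+18 mm) carry the instruments' undersides at z = 20 mm. Between lanes each rest has a round tooth 18 mm wide, 10 mm higher, leaving 30 mm gaps. Fingers can reach down beside an instrument between the rests.
- pallet_guard (a point): middle of the guard's rear edge, at x = +55, z = 46 mm of the pallet. The clear flat guard (underside z = 44, top 48 mm) covers the tips from here to the nose rail, so an instrument is laid with its tip short of it and then slid under.
- pallet_nose (a point): on the inner face of the black nose rail, at x = +95 mm of the pallet, middle lane, z = 26 mm: tips come up against this face. The rail runs right across.
- forceps_mid (a point): bare steel bow forceps (tweezers) lying on edge, closed at the tip; 180 mm long. It starts on the base plate (top at z = 10 mm), its tip roughly away from the robot. This point is the middle of its length, half-way up (5 mm above its flat underside); x points along it to the tip, z up. 10 mm high, 12 mm wide at the butt and about 19 mm wide over the bow in the middle, where they are gripped; rigid; about 45 g, balancing near this point.
- forceps_tip (a point): the very end of the forceps's tip, 90 mm ahead of forceps_mid along its x, at the same height.
- probe_mid (a point): blunt probe with a square blue handle and a slender steel shank with a ball tip; 185 mm long. It starts on the base plate (top at z = 10 mm), its tip roughly away from the robot. This point is the middle of its length, half-way up (6 mm above its flat underside); x points along it to the tip, z up. The handle, 12 mm wide and 12 mm high, reaches from the butt (92.5 mm behind this point) to 22 mm ahead of it; about 55 g. It balances near this point.
- probe_tip (a point): the very end of the probe's tip, 92.5 mm ahead of probe_mid along its x, at the same height.
- spatula_mid (a point): spatula with a flat green handle and a flat steel blade 20 mm wide and 3 mm thick; 195 mm long. It starts on the base plate (top at z = 10 mm), its tip roughly away from the robot. This point is the middle of its length, half-way up (5.5 mm above its flat underside); x points along it to the tip, z up. The handle, 14 mm wide and 11 mm high, reaches from the butt (97.5 mm behind this point) to 12 mm ahead of it; about 60 g. It balances near this point.
- spatula_tip (a point): the very end of the spatula's tip, 97.5 mm ahead of spatula_mid along its x, at the same height.
- scalpel_mid (a point): scalpel handle without blade, steel with a yellow band, 185 mm long, 12 mm wide, 9 mm high, already home in one of the two outer lanes (either one): first in the order. The point is the middle of its length, 5 mm up.
- lifter_mid (a point): section lifter with red handle, 185 mm long, 13 mm wide, 11 mm high, already home in the other outer lane: last in the order. The point is the middle of its length, 5 mm up.
- spray: spray can, blue with a red cap, upright, 50 mm across and 165 mm tall, standing on the base plate between the instruments and the pallet; easily knocked over. Origin: centre of its underside.
- stopblock: aluminium block 60 x 28 x 40 mm high (x, y, z) standing loose among the instruments. Origin: centre of its underside.
- stepgauge: brass step gauge 60 x 26 mm (x, y), with steps 15, 30 and 45 mm high rising to +x, standing loose among the instruments. Origin: centre of its underside.
- housing: black anodised shallow housing 70 x 90 x 14 mm, loose, at the far side of the plate. Origin: centre of its underside.
- capjar: amber jar with white cap, 56 mm across, 55 mm tall, at the far side of the plate. Origin: centre of its underside.
- loupe: black loupe, 40 mm across and 40 mm tall, at the far side of the plate. Origin: centre of its underside.
Not all that is in view belongs to the job. What is shaped like the part that bears forceps_mid but turquoise is not meant.

How it is judged:
By the outcome, as a careful person would: the job done as asked, in the order asked, and still so for the second after the job is handed in, with the robot touching nothing.
It also fails if it takes over 72 s, if anything falls off the work surface, if the arm or the gripper's body presses on something with over 40 N, if the wrist force passes 120 N, or if a joint passes its speed limit or range.

## Working session

There is one attempt and no reset: what is moved stays moved. The work goes in short steps, Python scripts to look and compute and a tool call to move; the robot and the scene stay as the last step left them, time stands still between calls to the robot, and variables do not carry over. Pictures are saved under pics/ and viewed, at most 10 in all, crops included, and the job is handed in when it is done.

Besides the shell and the picture viewer there is one more tool, called after "Request:" in YAML: its name, and indented under it one key for each argument. servo_tool: Moves the arm, as the interface text tells. Its arguments: {"type":"object","properties":{"commands":{"type":"array"},"force":{"type":"number"}},"required":["commands"]}

```bash
ls; mkdir -p pics; python3 - <<'E'
from station import manip
import cv2,numpy as np
ims=[]
for n in("scene","side"):
    s=manip.snapshot(n); ims.append(s["img"]); 
    print(n,s["mtx"].tolist(),np.round(s["world_to_cam"],3).tolist(),[k for k in s if k!='img'])
    cv2.imwrite(f"pics/{n}0.png",cv2.resize(s["img"][:,:,::-1],(800,600),interpolation=cv2.INTER_CUBIC))
print(manip.sense())
E
```

```text
pics
scene [[455.55068454083846, 0.0, 247.45326491768057], [0.0, 455.55068454083846, 193.470620641678], [0.0, 0.0, 1.0]] [[0.302, 0.953, 0.015, -0.106], [-0.766, 0.233, 0.599, 0.337], [0.568, -0.193, 0.8, -1.485], [0.0, 0.0, 0.0, 1.0]] ['mtx', 'world_to_cam', 'shot']
side [[357.4440780554484, 0.0, 250.61778061726773], [0.0, 357.4440780554484, 188.3062293782756], [0.0, 0.0, 1.0]] [[-0.968, -0.25, -0.013, 0.439], [0.184, -0.745, 0.641, -0.146], [-0.17, 0.618, 0.768, -0.927], [0.0, 0.0, 0.0, 1.0]] ['mtx', 'world_to_cam', 'shot']
{'t': 0.1, 'q': array([ 1.07450694e+00,  5.28352385e-01,  1.43377117e+00,  1.50812031e-05,
        1.18141873e+00, -1.78446224e-01]), 'qd': array([ 0.00090491, -0.00341474, -0.00343675, -0.00073984,  0.0009159 ,
        0.00106025]), 'tau': array([-3.75279183e-05, -4.43302989e+01, -1.78585231e+01, -2.01287162e-04,
        3.90907735e-03, -5.33439660e-06]), 'tcp_pos': array([0.19492209, 0.59309234, 0.20274528]), 'tool_rot': array([ 1.58256227e-01,  9.87397598e-01, -9.17555312e-04, -3.29248213e-04]), 'force': array([-0.51030893,  0.86090024, -0.20823732]), 'ft_torque': array([ 0.02110481, -0.00191618, -0.04485081]), 'gripper_force': 0.0, 'finger_gap': 1.002535410956978}
```

View pics/scene0.png

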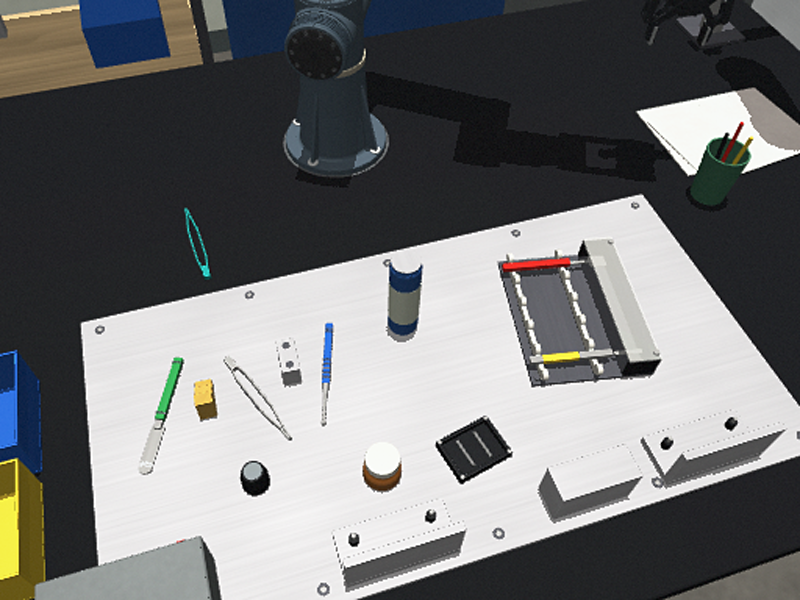

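View pics/side0.png

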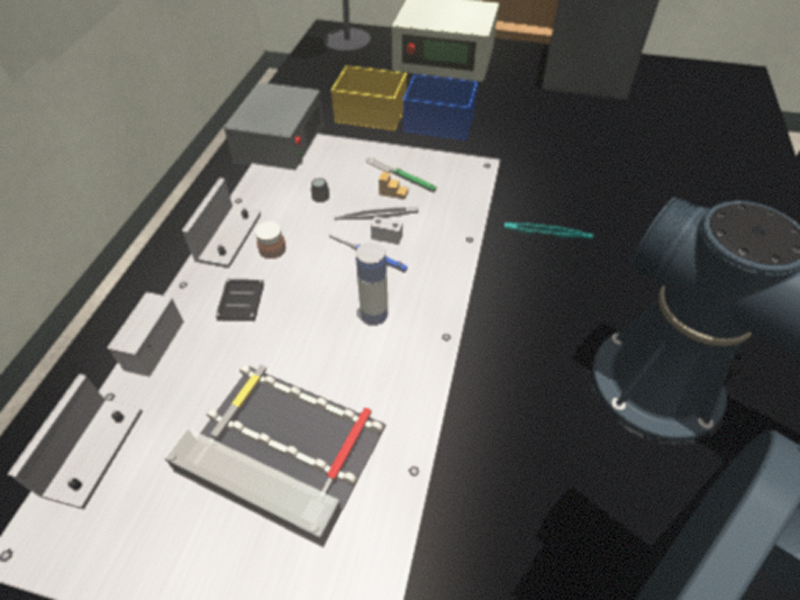

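The scene picture (800 px scale) shows the pallet at (580,315), with the red lifter in the lane nearest the robot and the yellow scalpel in the far lane. The spatula is at (162,415), the probe at (327,372) and the spray can at (404,298).

There are two tweezers: a turquoise one off the plate at (197,243) and a bare steel one on the plate at (258,397). The steel one fits the description, so I'll confirm it in a crop.

```bash
cat > h.py <<'E'
from station import manip
import cv2,numpy as np
def toplane(s,uv,z):
    uv=np.atleast_2d(np.asarray(uv,float)); K=s["mtx"];T=np.asarray(s["world_to_cam"])
    d=np.c_[(uv[:,0]-K[0,2])/K[0,0],-(uv[:,1]-K[1,2])/K[1,1],-np.ones(len(uv))]
    R=T[:3,:3];c=-R.T@T[:3,3];d=d@R
    return c+d*((z-c[2])/d[:,2])[:,None]
def proj(s,P):
    P=np.atleast_2d(P);K=s["mtx"];T=np.asarray(s["world_to_cam"]);c=P@T[:3,:3].T+T[:3,3]
    return np.c_[K[0,2]+K[0,0]*c[:,0]/-c[:,2],K[1,2]+K[1,1]*c[:,1]/c[:,2]]
def sil(s,q,i=0):
    r=manip.silhouettes(s,q); return r
def axis(s,mask,z):
    v,u=np.nonzero(mask); P=toplane(s,np.c_[u+0.,v+0.],z)[:,:2]
    (c,wh,a)=cv2.minAreaRect((P*1000).astype(np.float32))
    m=P.mean(0);w,V=np.linalg.eigh(np.cov((P-m).T));d=V[:,1]
    t=(P-m)@d; 
    return m,d,t.min(),t.max(),np.array(c)/1000,np.array(wh),len(u)
E
python3 - <<'E'
from h import *
Z=dict(forceps_mid=.015,probe_mid=.016,spatula_mid=.0155,scalpel_mid=.035,lifter_mid=.035)
for n in("scene","side"):
    s=manip.snapshot(n)
    for q,z in Z.items():
        for r in sil(s,q)[:3]:
            m,d,a,b,c,wh,k=axis(s,r["pixels"],z)
            print(n,q,round(r["conf"],2),r["box"],"mean",m.round(4),"dir",d.round(3),"ends",(m+a*d).round(4),(m+b*d).round(4),"L",round(b-a,4),"rectc",c.round(4),wh.round(1))
    for q in("spray","stopblock","stepgauge","capjar","loupe","housing"):
        for r in sil(s,q)[:1]:
            v,u=np.nonzero(r["pixels"]); b=r["box"]
            print(n,q,round(r["conf"],2),b,"base",toplane(s,[b[0]+b[2]/2,b[1]+b[3]],.01).round(3))
    for q in ("pallet","pallet_guard","pallet_nose"):
        print(q,[(round(r["conf"],2),r["box"]) for r in manip.look_for(s,q)[:2]])
s=manip.snapshot("scene")["img"]
cv2.imwrite("pics/crop1.png",cv2.resize(s[125:310,50:250,::-1],(640,592),interpolation=cv2.INTER_CUBIC))
cv2.imwrite("pics/pal1.png",cv2.resize(s[145:255,310:430,::-1],(640,587),interpolation=cv2.INTER_CUBIC))
E
```

```text
scene forceps_mid 0.71 [140.4, 227.1, 48.3, 53.4] mean [ 0.5527 -0.2788] dir [-0.937 -0.348] ends [ 0.6429 -0.2453] [ 0.4711 -0.3091] L 0.1833 rectc [ 0.5568 -0.2765] [183.3  19.4]
scene forceps_mid 0.63 [120.1, 137.7, 13.4, 38.6] mean [ 0.2546 -0.3156] dir [-0.998 -0.069] ends [ 0.298  -0.3126] [ 0.1371 -0.3238] L 0.1613 rectc [ 0.2176 -0.3192] [161.3   9.3]
scene probe_mid 0.5 [205.0, 206.3, 6.7, 64.4] mean [ 0.5352 -0.1598] dir [-0.953  0.301] ends [ 0.6332 -0.1908] [ 0.4569 -0.1351] L 0.1848 rectc [ 0.545 -0.163] [ 12.8 184.8]
scene probe_mid 0.34 [322.5, 163.0, 54.7, 12.9] mean [0.4416 0.2583] dir [0.198 0.98 ] ends [0.4277 0.1892] [0.4595 0.3466] L 0.1606 rectc [0.4438 0.2679] [160.5  22.5]
scene spatula_mid 0.96 [90.9, 226.6, 21.8, 77.9] mean [ 0.5445 -0.4213] dir [-0.926  0.377] ends [ 0.632  -0.4568] [ 0.4511 -0.3833] L 0.1952 rectc [ 0.5418 -0.4193] [ 20.4 195.2]
scene scalpel_mid 0.84 [338.7, 222.0, 58.3, 12.8] mean [0.6454 0.2215] dir [0.187 0.982] ends [0.6312 0.1474] [0.6607 0.3017] L 0.1571 rectc [0.6457 0.2246] [157.1  21.4]
scene scalpel_mid 0.43 [155.0, 295.1, 19.1,
[... 2027 characters left out ...]
205.8, 263.8, 31.9, 50.2] mean [0.4566 0.2495] dir [0.186 0.983] ends [0.4433 0.1792] [0.4697 0.3188] L 0.1422 rectc [0.4567 0.249 ] [142.2  17.6]
side spray 0.8 [230.7, 156.2, 16.6, 51.2] base [[0.485 0.004 0.01 ]]
side stopblock 0.85 [236.0, 138.6, 18.7, 16.9] base [[ 0.521 -0.198  0.01 ]]
side stepgauge 0.71 [241.0, 111.6, 20.7, 13.9] base [[ 0.539 -0.343  0.01 ]]
side capjar 0.58 [164.6, 143.0, 18.0, 24.4] base [[ 0.723 -0.095  0.01 ]]
side housing 0.73 [140.1, 180.0, 30.6, 26.8] base [[0.714 0.059 0.01 ]]
pallet [(0.84, [100.7, 235.0, 145.4, 110.9])]
pallet_guard [(0.64, [105.7, 236.6, 140.0, 115.8]), (0.17, [207.0, 261.8, 30.5, 53.6])]
pallet_nose [(0.92, [104.3, 234.0, 143.4, 116.2])]
```

View pics/crop1.png

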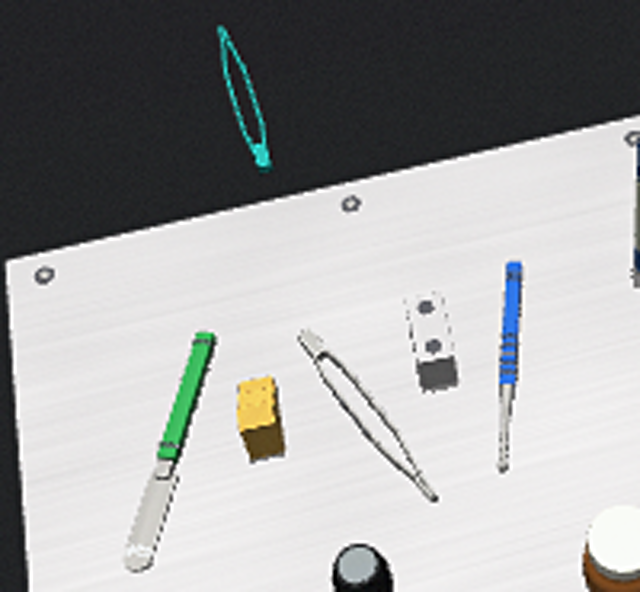

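View pics/pal1.png

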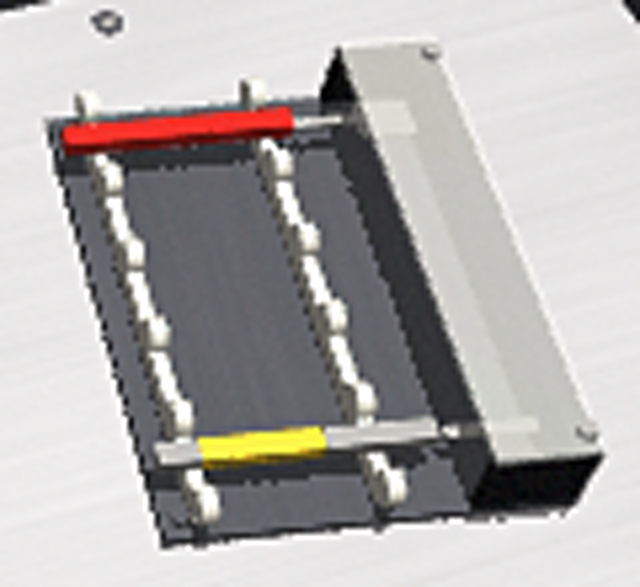

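The crop confirms it: the forceps I want are bare steel, at crop (370,420), with the broad butt at (310,340) and the tip at (432,498). The other pair at (243,95) is turquoise and off the plate. Next I'll get the wrist camera geometry.

```bash
cat >> h.py <<'E'
from scipy.spatial.transform import Rotation as Rot
def plan(target,yaw,z=None,st=None,n=None):
    """print tool-frame total shift (mm) and turn (deg) to reach target with tool x at yaw (deg), pointing down"""
    st=st or manip.sense(); R=Rot.from_quat(st["tool_rot"]); p=np.array(st["tcp_pos"])
    G=Rot.from_matrix(np.c_[[np.cos(np.radians(yaw)),np.sin(np.radians(yaw)),0],[np.sin(np.radians(yaw)),-np.cos(np.radians(yaw)),0],[0,0,-1]])
    d=R.inv().apply(np.array(target)-p); w=np.degrees((R.inv()*G).as_rotvec())
    print("shift/500",(d/.5).round(4),"turn/360",(w/360).round(4),"yaw now",np.degrees(np.arctan2(*R.as_matrix()[[1,0],0])).round(2),"p",p.round(4))
    return d,w
E
python3 - <<'E'
from h import *
s=manip.snapshot("wrist"); T=np.asarray(s["world_to_cam"]); st=manip.sense()
R=Rot.from_quat(st["tool_rot"]).as_matrix(); C=-T[:3,:3].T@T[:3,3]
print("cam in tool",(R.T@(C-st["tcp_pos"])).round(4),"view dir in tool",(R.T@-T[2,:3]).round(3),"right",(R.T@T[0,:3]).round(3),s["mtx"][0])
E
```

```text
cam in tool [ 0.0685  0.0003 -0.1696] view dir in tool [-0.267 -0.     0.964] right [0.001 1.    0.   ] [290.19557375   0.         250.67039394]
```

Request:
servo_tool:
  commands: [-0.0725,-0.0363,-0.008,0,0,0,1,-0.0725,-0.0363,-0.008,0,0,0,1,-0.0725,-0.0363,-0.008,0,0,0,1,-0.0725,-0.0363,-0.008,0,0,0,1,-0.0725,-0.0363,-0.008,0,0,0,1,-0.0725,-0.0363,-0.008,0,0,0,1,-0.0725,-0.0363,-0.008,0,0,0,1,-0.0725,-0.0363,-0.008,0,0,0,1,-0.0725,-0.0363,-0.008,0,0,0,1,-0.0725,-0.0363,-0.008,0,0,0,1,-0.0725,-0.0363,-0.008,0,0,0,1,-0.0725,-0.0363,-0.008,0,0,0,1]

```text
t: 2.7
tcp_pos: [0.5416, 0.2492, 0.252]
tool_rot: [0.158, 0.987, 0.0, 0.0]
force: [0.8, 0.3, 0.2]
finger_gap: 1.0
gripper_force: 0.0
```

Request:
servo_tool:
  commands: [0,0,0,0,0,0.0197,1,0,0,0,0,0,0.0197,1,0,0,0,0,0,0.0197,1,0,0,0,0,0,0.0197,1,0,0,0,0,0,0.0197,1,0,0,0,0,0,0.0197,1,0,0,0,0,0,0.0197,1,0,0,0,0,0,0.0197,1,0,0,0,0,0,0.0197,1,0,0,0,0,0,0.0197,1,0,0,0,0,0,0.0197,1,0,0,0,0,0,0.0197,1]

```text
t: 3.7
tcp_pos: [0.5404, 0.2509, 0.2516]
tool_rot: [0.786, 0.618, -0.0, -0.0]
force: [0.1, 0.6, -0.6]
finger_gap: 1.0
gripper_force: 0.0
```

```bash
python3 - <<'E'
from h import *
import pickle
s=manip.snapshot("wrist"); pickle.dump(s,open("w1.pkl","wb"))
for q in("scalpel_mid","lifter_mid"):
    for r in sil(s,q)[:2]:
        m,d,a,b,c,wh,k=axis(s,r["pixels"],.035)
        print(q,round(r["conf"],2),r["box"],"mean",m.round(4),"yaw",np.degrees(np.arctan2(*d[::-1])).round(2),"ends",(m+a*d).round(4),(m+b*d).round(4),"L",round(b-a,4),"rectc",c.round(4),wh.round(1))
# overlay of predicted pallet
o=np.array([.552,.253]);y=np.radians(79.8);ux=np.array([np.cos(y),np.sin(y)]);uy=np.array([-ux[1],ux[0]])
P=lambda x,yy,z:np.r_[o+x*ux+yy*uy,.01+z]
im=cv2.resize(s["img"],(800,600),interpolation=cv2.INTER_CUBIC)[:,:,::-1].copy()
for p in [P(-.092,.128,.006),P(-.092,-.128,.006),P(-.074,.0,.02),P(.014,.0,.02),P(-.074,.024,.03),P(.014,-.072,.03),P(.014,.072,.03),P(-.074,-.072,.03),P(.055,0,.048),P(.055,.096,.048),P(.055,-.096,.048)]:
    u=proj(s,p)[0]*800/512; cv2.circle(im,(int(u[0]),int(u[1])),3,(255,0,255),1)
cv2.imwrite("pics/w1.png",im)
E
```

```text
scalpel_mid 0.74 [323.3, 115.2, 15.1, 105.9] mean [0.6437 0.2171] yaw 79.57 ends [0.631  0.1478] [0.6571 0.2895] L 0.1441 rectc [0.644  0.2187] [144.1  14.1]
lifter_mid 0.57 [182.3, 121.6, 17.1, 106.5] mean [0.4558 0.2502] yaw 79.06 ends [0.4424 0.1809] [0.4702 0.3245] L 0.1463 rectc [0.4564 0.2527] [146.3  14.2]
```

View pics/w1.png

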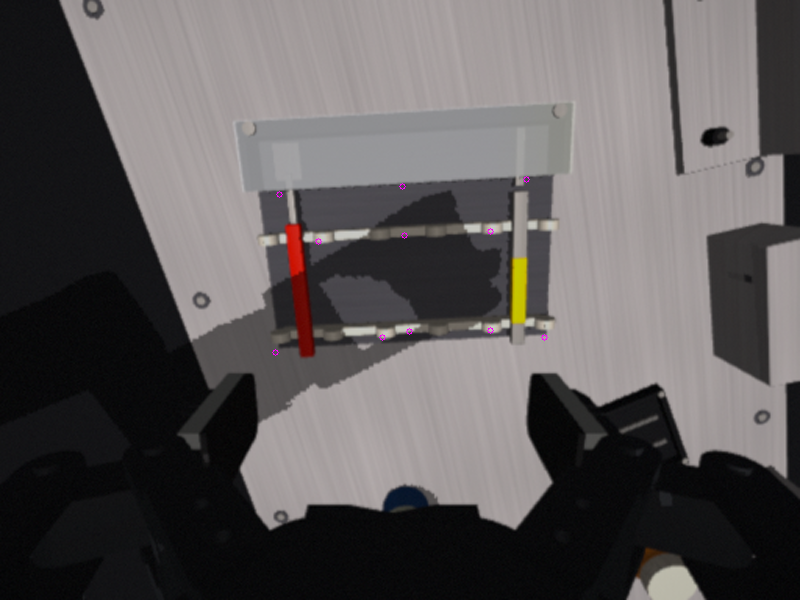

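The overlay matches the teeth and rests to within about 3 mm. The pallet sits about 2 mm further in +x, with its origin near (0.5525, 0.255) and yaw near 79.6°. The can top shows at (407,498), below the gripper. Now moving over the forceps.

Request:
servo_tool:
  commands: [-0.0792,0.0204,0,0,0,0,1,-0.0792,0.0204,0,0,0,0,1,-0.0792,0.0204,0,0,0,0,1,-0.0792,0.0204,0,0,0,0,1,-0.0792,0.0204,0,0,0,0,1,-0.0792,0.0204,0,0,0,0,1,-0.0792,0.0204,0,0,0,0,1,-0.0792,0.0204,0,0,0,0,0.1,-0.0792,0.0204,0,0,0,0,0.1,-0.0792,0.0204,0,0,0,0,0.1,-0.0792,0.0204,0,0,0,0,0.1,-0.0792,0.0204,0,0,0,0,0.1]

```text
t: 4.85
tcp_pos: [0.5498, -0.2418, 0.2518]
tool_rot: [0.783, 0.622, 0.0, 0.0]
force: [0.5, 0.7, 0.5]
finger_gap: 0.551
gripper_force: 0.0
```

Request:
servo_tool:
  commands: [-0.0792,0.0204,0,0,0,0,0.1,0,0,0.025,0,0,0.0194,0.1,0,0,0.025,0,0,0.0194,0.1,0,0,0.025,0,0,0.0194,0.1,0,0,0.025,0,0,0.0194,0.1,0,0,0.025,0,0,0.0194,0.1,0,0,0.025,0,0,0.0194,0.1,0,0,0.025,0,0,0.0194,0.1,0,0,0.025,0,0,0.0194,0.1,0,0,0,0,0,0,0.1]

```text
t: 5.68
tcp_pos: [0.5493, -0.2795, 0.149]
tool_rot: [0.983, 0.181, -0.002, -0.002]
force: [-0.1, 0.1, -1.5]
finger_gap: 0.546
gripper_force: 0.0
```

```bash
cat > seek.py <<'E'
import sys
from h import *
q,z,half,name=sys.argv[1],float(sys.argv[2]),float(sys.argv[3]),sys.argv[4]
s=manip.snapshot("wrist"); print(manip.sense()["tcp_pos"].round(4),manip.sense()["finger_gap"].round(3),manip.sense()["t"])
for r in sil(s,q)[:2]:
    m,d,a,b,c,wh,k=axis(s,r["pixels"],z)
    print(q,round(r["conf"],2),r["box"],"yaw",np.degrees(np.arctan2(*d[::-1])).round(2),"ends",(m+a*d).round(4),(m+b*d).round(4),"L",round(b-a,4),"rectc",c.round(4),wh.round(1))
im=cv2.resize(s["img"],(800,600),interpolation=cv2.INTER_CUBIC)[:,:,::-1].copy()
cv2.imwrite(f"pics/{name}.png",im)
E
python3 seek.py forceps_mid .015 .09 f1
```

```text
Traceback (most recent call last):
  File "seek.py", line 4, in <module>
    s=manip.snapshot("wrist"); print(manip.sense()["tcp_pos"].round(4),manip.sense()["finger_gap"].round(3),manip.sense()["t"])
                                                                       ^^^^^^^^^^^^^^^^^^^^^^^^^^^^^^^^^
AttributeError: 'float' object has no attribute 'round'
```

```bash
sed -i 's/manip.sense()\["finger_gap"\].round(3)/round(manip.sense()["finger_gap"],3)/' seek.py
python3 seek.py forceps_mid .015 .09 f1
```

```text
[ 0.5508 -0.2805  0.1514] 0.55 5.7833
forceps_mid 0.56 [239.5, 78.2, 20.6, 174.1] yaw -158.26 ends [ 0.6407 -0.2429] [ 0.4724 -0.31  ] L 0.1812 rectc [ 0.5564 -0.2761] [181.2  22.8]
```

View pics/f1.png

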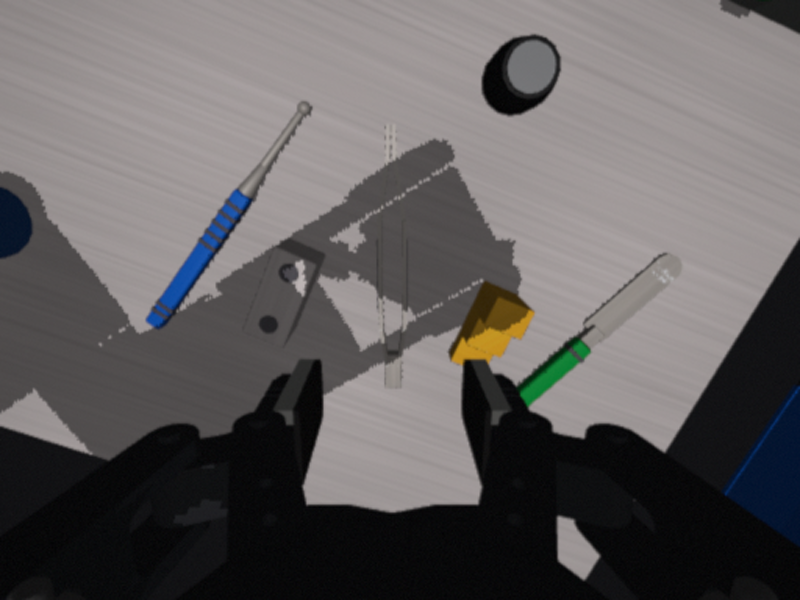

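The steel forceps lie centred between the fingers, from (391,124) to (394,388). The block at (285,300) and the gauge at (490,325) are to either side, so I'll narrow the opening and descend.

Request:
servo_tool:
  commands: [-0.006,0,0.05,0,0,0,-0.15,0,0,0.06,0,0,0,-0.15,0,0,0.06,0,0,0,-0.15,0,0,0.06,0,0,0,-0.15,0,0,0.03,0,0,0,-0.15,0,0,0.016,0,0,0,-0.15,0,0,0,0,0,0,-0.15]
  force: 40

```text
t: 6.42
tcp_pos: [0.5478, -0.2815, 0.0126]
tool_rot: [0.983, 0.182, -0.001, -0.001]
force: [0.3, -0.7, -0.3]
finger_gap: 0.425
gripper_force: 0.0
```

Request:
servo_tool:
  commands: [0,0,0,0,0,0,-1,0,0,0,0,0,0,-1,0,0,0,0,0,0,-1,0,0,0,0,0,0,-1,0,0,0,0,0,0,-1,0,0,0,0,0,0,-1]
  force: 40

```text
t: 6.92
tcp_pos: [0.5484, -0.2819, 0.0143]
tool_rot: [0.984, 0.181, 0.0, 0.0]
force: [0.4, 0.9, -0.2]
finger_gap: 0.007
gripper_force: 0.0
```

Request:
servo_tool:
  commands: [0,0,-0.03,0,0,0,-1,0,0,-0.06,0,0,0,-1,0,0,-0.08,0,0,0,-1,0,0,-0.08,0,0,0,-1,0,0,-0.08,0,0,0,-1,0,0,-0.08,0,0,0,-1,0,0,-0.03,0,0,0,-1,0,0,0,0,0,0,-1]

```text
t: 7.58
tcp_pos: [0.5508, -0.2836, 0.2397]
tool_rot: [0.984, 0.181, 0.004, 0.004]
force: [-0.0, -0.3, 0.5]
finger_gap: -0.002
gripper_force: 0.0
```

The fingers shut completely, so the grasp missed. I'll check numerically where the forceps are now.

```bash
python3 seek.py forceps_mid .015 .09 f2; python3 - <<'E'
from h import *
s=manip.snapshot("scene")
for r in sil(s,"forceps_mid")[:2]:
    m,d,a,b,c,wh,k=axis(s,r["pixels"],.015); print(r["box"],c.round(4),wh,(m+a*d).round(4),(m+b*d).round(4))
E
```

```text
[ 0.5493 -0.2825  0.2366] -0.003 7.6333
forceps_mid 0.83 [235.7, 88.0, 17.9, 136.0] yaw -158.38 ends [ 0.6401 -0.243 ] [ 0.4738 -0.3089] L 0.1789 rectc [ 0.5567 -0.2756] [179.   22.2]
[142.3, 227.7, 45.8, 53.6] [ 0.556  -0.2774] [181.10827637  20.95391464] [ 0.6407 -0.2454] [ 0.4711 -0.3092]
```

View pics/f2.png

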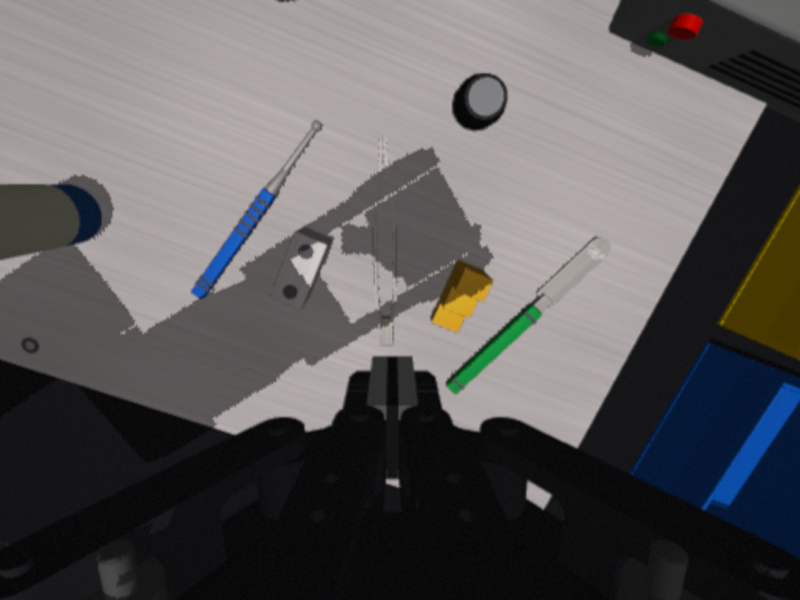

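The forceps haven't moved, from (384,138) to (387,345), so the fingers must have closed above them. I'll go down again with a smaller opening and feel for the plate before closing.

Request:
servo_tool:
  commands: [-0.002,-0.006,0.03,0,0,0,-0.3,0,0,0.08,0,0,0,-0.3,0,0,0.08,0,0,0,-0.3,0,0,0.08,0,0,0,-0.3,0,0,0.08,0,0,0,-0.3,0,0,0.06,0,0,0,-0.3,0,0,0.03,0,0,0,-0.3,0,0,0.009,0,0,0,-0.3,0,0,0,0,0,0,-0.3]

```text
t: 8.53
tcp_pos: [0.544, -0.2777, 0.006]
tool_rot: [0.984, 0.181, -0.002, -0.002]
force: [0.0, 0.1, 0.8]
finger_gap: 0.349
gripper_force: 0.0
```

Request:
servo_tool:
  commands: [0,0,0.004,0,0,0,-0.3,0,0,0,0,0,0,-0.3]

```text
t: 8.7
tcp_pos: [0.5467, -0.2797, 0.0078]
tool_rot: [0.984, 0.181, 0.001, 0.001]
force: [-0.2, 0.7, -0.1]
finger_gap: 0.352
gripper_force: 0.0
```

Request:
servo_tool:
  commands: [0,0,0,0,0,0,-0.5,0,0,0,0,0,0,-1,0,0,0,0,0,0,-1,0,0,0,0,0,0,-1]

```text
t: 9.03
tcp_pos: [0.5465, -0.2795, 0.008]
tool_rot: [0.984, 0.181, 0.0, 0.001]
force: [0.3, 0.2, -0.6]
finger_gap: 0.005
gripper_force: 0.0
```

Request:
servo_tool:
  commands: [0,0,0.006,0,0,0,-1,0,0,0,0,0,0,-1]

```text
t: 9.2
tcp_pos: [0.5459, -0.2791, 0.0039]
tool_rot: [0.984, 0.181, -0.0, -0.0]
force: [-0.5, 0.9, -0.1]
finger_gap: 0.0
gripper_force: 0.0
```

```bash
python3 - <<'E'
from h import *
s=manip.snapshot("side");w=manip.snapshot("wrist")
st=manip.sense(); print(st["tcp_pos"].round(4),st["force"].round(2),st["q"].round(4))
u=proj(s,st["tcp_pos"])[0]; print(u, proj(w,st["tcp_pos"])[0])
x,y=int(u[0]),int(u[1])
a=cv2.resize(s["img"][y-40:y+30,x-50:x+50],(800,560),interpolation=cv2.INTER_CUBIC)[:,:,::-1].copy()
a=cv2.resize(a,(500,350)); b=cv2.resize(w["img"],(300,225))[:,:,::-1]
c=np.zeros((350,800,3),np.uint8); c[:,:500]=a; c[:225,500:]=b
cv2.imwrite("pics/f3.png",c)
E
```

```text
[ 0.546  -0.2791  0.004 ] [-0.22 -0.43 -0.07] [-0.6546  0.7842  1.5953  0.      0.7625  0.5529]
[244.56338069 138.73427239] [251.71355962 224.19970752]
```

View pics/f3.png

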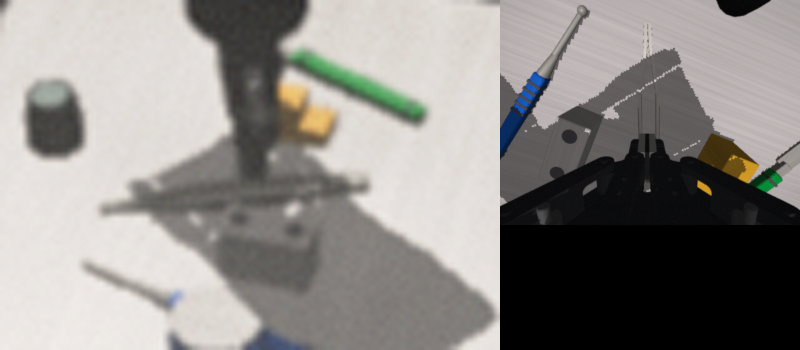

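In the side crop the shut fingertips end at (253,180), right at or above the forceps' top edge, while the measured TCP projects to (250,200). So the tips stand higher than the reading says. I'll straddle the forceps and feel downward in small steps.

Request:
servo_tool:
  commands: [0,0,0,0,0,0,-0.3,0,0,0,0,0,0,-0.3,0,0,0,0,0,0,-0.3,0,0,0,0,0,0,-0.3,0,0,0.006,0,0,0,-0.3,0,0,0,0,0,0,-0.3]

```text
t: 9.8
tcp_pos: [0.5459, -0.2791, 0.0007]
tool_rot: [0.984, 0.181, -0.0, -0.0]
force: [-0.5, -0.3, 0.5]
finger_gap: 0.349
gripper_force: 0.0
```

```bash
python3 - <<'E'
from station import manip
print(manip.pinch_z,[a for a in dir(manip) if a[0]!='_']); s=manip.sense(); print(s["tcp_pos"],s["force"],s["ft_torque"])
E
```

```text
0.0187 ['PlanningError', 'look_for', 'pinch_z', 'sense', 'sign_off', 'silhouettes', 'snapshot']
[ 0.54585286 -0.27907563  0.00065941] [-0.51957264 -0.3003818   0.49087892] [ 0.0354796  -0.03480608  0.0379231 ]
```

Request:
servo_tool:
  commands: [0,0,0.004,0,0,0,-0.3,0,0,0.004,0,0,0,-0.3,0,0,0,0,0,0,-0.3]

```text
t: 10.05
tcp_pos: [0.5458, -0.279, -0.0034]
tool_rot: [0.984, 0.181, -0.0, -0.0]
force: [-0.1, 0.5, -0.0]
finger_gap: 0.348
gripper_force: 0.0
```

Request:
servo_tool:
  commands: [0,0,0.004,0,0,0,-0.3,0,0,0.004,0,0,0,-0.3,0,0,0,0,0,0,-0.3]

```text
t: 10.3
tcp_pos: [0.5459, -0.2791, -0.0073]
tool_rot: [0.984, 0.181, -0.0, -0.0]
force: [0.4, 0.3, -0.4]
finger_gap: 0.348
gripper_force: 0.0
```

Request:
servo_tool:
  commands: [0,0,0,0,0,0,-1,0,0,0,0,0,0,-1,0,0,0,0,0,0,-1,0,0,0,0,0,0,-1]

```text
t: 10.63
tcp_pos: [0.5462, -0.2793, -0.0068]
tool_rot: [0.984, 0.181, 0.0, 0.0]
force: [0.3, 0.1, -0.3]
finger_gap: 0.002
gripper_force: 0.0
```

Request:
servo_tool:
  commands: [0,0,0,0,0,0,-0.3,0,0,0,0,0,0,-0.3,0,0,0,0,0,0,-0.3,0,0,0.005,0,0,0,-0.3,0,0,0.004,0,0,0,-0.3,0,0,0,0,0,0,-0.3]

```text
t: 11.13
tcp_pos: [0.5458, -0.279, -0.0119]
tool_rot: [0.984, 0.181, -0.0, -0.0]
force: [-0.3, 0.2, 0.5]
finger_gap: 0.349
gripper_force: 0.0
```

```bash
python3 - <<'E'
from h import *
w=manip.snapshot("wrist"); s=manip.snapshot("scene"); p=manip.sense()["tcp_pos"]; print(p,manip.sense()["force"])
u=proj(s,p)[0].astype(int); print(u)
c=np.zeros((600,800,3),np.uint8)
c[:600,:440]=cv2.resize(s["img"][u[1]-38:u[1]+22,u[0]-22:u[0]+22],(440,600),interpolation=cv2.INTER_CUBIC)[:,:,::-1]
c[:300,440:]=cv2.resize(w["img"][100:260,160:352],(360,300),interpolation=cv2.INTER_CUBIC)[:,:,::-1]
cv2.imwrite("pics/f4.png",c)
E
```

```text
[ 0.54595445 -0.27910482 -0.01165229] [ 0.64715123  0.83744577 -0.53215563]
[163 255]
```

View pics/f4.png

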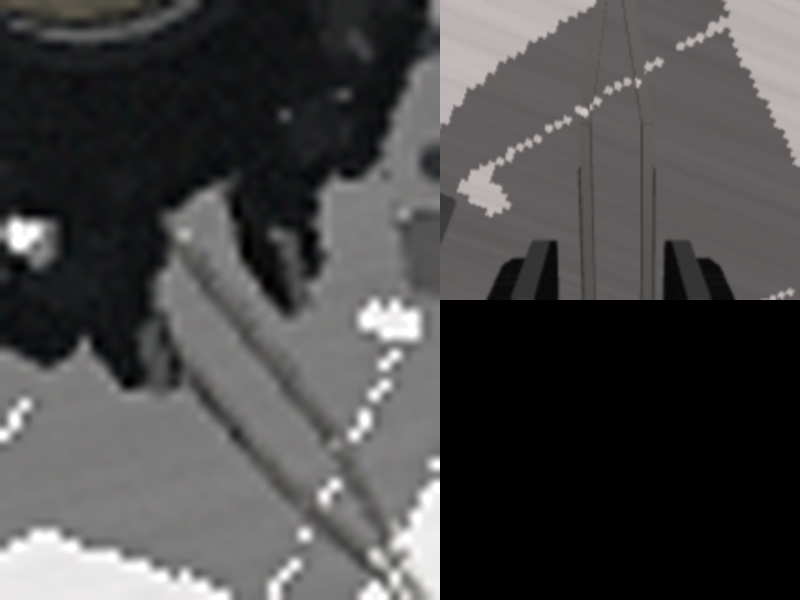

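The wrist crop shows tips 30 mm apart spanning about 61 px, which puts them near 0.145 m from the camera instead of the 0.18 m the stated TCP implies. The scene crop shows them straddling the forceps at (145,388) and (293,315). So the real tips are roughly 25–30 mm short of the reported TCP, and I'll go lower.

Request:
servo_tool:
  commands: [0,0,0.005,0,0,0,-0.3,0,0,0.003,0,0,0,-0.3,0,0,0,0,0,0,-0.3]

```text
t: 11.48
tcp_pos: [0.5459, -0.2791, -0.0158]
tool_rot: [0.984, 0.181, -0.0, -0.0]
force: [-0.1, 0.4, 0.3]
finger_gap: 0.351
gripper_force: 0.0
```

Request:
servo_tool:
  commands: [0,0,0.003,0,0,0,-0.3,0,0,0.001,0,0,0,-0.3,0,0,0,0,0,0,-1,0,0,0,0,0,0,-1,0,0,0,0,0,0,-1,0,0,0,0,0,0,-1]

```text
t: 11.98
tcp_pos: [0.5463, -0.2794, -0.0172]
tool_rot: [0.984, 0.181, 0.0, 0.0]
force: [-0.1, 0.4, 1.5]
finger_gap: 0.208
gripper_force: 41.2
```

Gripped: gap 17.7 mm, 41 N. Lift, carry over the spray can, and turn.

Request:
servo_tool:
  commands: [0,0,-0.04,0,0,0,-1,0,0,-0.08,0,0,0,-1,0,0,-0.08,0,0,0,-1,0,0,-0.08,0,0,0,-1,0,0,-0.08,0,0,0,-1,0,0,-0.04,0,0,0,-1,0,0,0,0,0,0,-1]

```text
t: 12.57
tcp_pos: [0.5492, -0.2814, 0.1888]
tool_rot: [0.984, 0.181, 0.004, 0.004]
force: [0.7, -1.0, -0.6]
finger_gap: 0.209
gripper_force: 40.8
```

Request:
servo_tool:
  commands: [0.0352,-0.0714,0,0,0,0,-1,0.0352,-0.0714,0,0,0,0,-1,0.0352,-0.0714,0,0,0,0,-1,0.0352,-0.0714,0,0,0,0,-1,0.0352,-0.0714,0,0,0,0,-1,0.0352,-0.0714,0,0,0,0,-1,0.0352,-0.0714,0,0,0,0,-1,0.0352,-0.0714,0,0,0,0,-1,0.0352,-0.0714,0,0,0,0,-1,0.0352,-0.0714,0,0,0,0,-1,0.0352,-0.0714,0,0,0,0,-1,0.0352,-0.0714,0,0,0,0,-1]

```text
t: 13.57
tcp_pos: [0.59, 0.1981, 0.181]
tool_rot: [0.984, 0.181, -0.002, -0.0]
force: [0.6, -0.2, -0.5]
finger_gap: 0.214
gripper_force: 40.8
```

Request:
servo_tool:
  commands: [0,0,0,0,0,-0.0181,-1,0,0,0,0,0,-0.0181,-1,0,0,0,0,0,-0.0181,-1,0,0,0,0,0,-0.0181,-1,0,0,0,0,0,-0.0181,-1,0,0,0,0,0,-0.0181,-1,0,0,0,0,0,-0.0181,-1,0,0,0,0,0,-0.0181,-1,0,0,0,0,0,-0.0181,-1,0,0,0,0,0,0,-1]

```text
t: 14.4
tcp_pos: [0.5901, 0.1961, 0.1809]
tool_rot: [0.768, 0.64, -0.001, -0.001]
force: [0.7, 0.2, 0.1]
finger_gap: 0.208
gripper_force: 40.8
```

```bash
cat > pal.py <<'E'
from h import *
import sys
# pallet frame helpers
o=np.array([.5525,.255]);Y=79.6;yr=np.radians(Y);ux=np.array([np.cos(yr),np.sin(yr)]);uy=np.array([-ux[1],ux[0]])
def W(x,y,z): return np.r_[o+x*ux+y*uy,z]
def topal(p): d=np.asarray(p)[...,:2]-o; return np.c_[d@ux,d@uy]
E
python3 - <<'E'
from pal import *
s=manip.sense(); print(s["t"],s["finger_gap"],s["gripper_force"]); plan(W(-.0506,-.048,.0035),Y)
w=manip.snapshot("wrist"); print("pal xy tcp",topal(s["tcp_pos"]).round(4))
zf=s["tcp_pos"][2]+.032
for r in sil(w,"forceps_mid")[:2]:
    m,d,a,b,c,wh,k=axis(w,r["pixels"],zf)
    print(round(r["conf"],2),r["box"],np.degrees(np.arctan2(*d[::-1])).round(2),topal(m+a*d).round(4),topal(m+b*d).round(4),wh)
cv2.imwrite("pics/p1.png",cv2.resize(w["img"],(800,600))[:,:,::-1])
E
```

```text
14.4 0.20843663848341745 40.837340354919434
shift/500 [0.0015 0.0018 0.3549] turn/360 [-0.0005  0.0002 -0.0001] yaw now 79.57 p [0.5901 0.1961 0.1809]
pal xy tcp [[-0.0512 -0.0476]]
0.98 [230.8, 25.0, 41.0, 304.2] 79.83 [[-0.0997 -0.0472]] [[ 0.0519 -0.0466]] [151.6603241   20.89401054]
```

The forceps are aligned with their lane: yaw 79.8°, y = -47 mm, tip about 50 mm. Lowering now, shifted 2 mm back.

Request:
servo_tool:
  commands: [-0.0046,0.0016,0.05,0,0,0,-1,0,0,0.07,0,0,0,-1,0,0,0.07,0,0,0,-1,0,0,0.07,0,0,0,-1,0,0,0.05,0,0,0,-1,0,0,0.025,0,0,0,-1,0,0,0.015,0,0,0,-1,0,0,0,0,0,0,-1]

```text
t: 15.17
tcp_pos: [0.5909, 0.1937, 0.0063]
tool_rot: [0.769, 0.639, -0.001, -0.001]
force: [-0.4, -0.7, 0.5]
finger_gap: 0.214
gripper_force: 40.8
```

Request:
servo_tool:
  commands: [0,0,0.004,0,0,0,-1,0,0,0,0,0,0,-1]

```text
t: 15.33
tcp_pos: [0.593, 0.1941, 0.007]
tool_rot: [0.769, 0.639, 0.001, 0.001]
force: [-0.1, -0.4, -1.1]
finger_gap: 0.207
gripper_force: 40.8
```

Request:
servo_tool:
  commands: [0,0,0,0,0,0,-1,0,0,0,0,0,0,-1,0,0,0,0,0,0,-1]

```text
t: 15.58
tcp_pos: [0.5924, 0.194, 0.0068]
tool_rot: [0.769, 0.639, 0.001, 0.001]
force: [-0.1, -0.2, -0.1]
finger_gap: 0.211
gripper_force: 40.8
```

Request:
servo_tool:
  commands: [0,-0.004,0.004,0,0,0,-1,0,0,0.003,0,0,0,-1,0,0,0,0,0,0,-1,0,0,0,0,0,0,-1]

```text
t: 15.92
tcp_pos: [0.5895, 0.1943, 0.0027]
tool_rot: [0.769, 0.639, -0.0, -0.0]
force: [-1.9, -0.8, 5.2]
finger_gap: 0.206
gripper_force: 41.5
```

```bash
python3 - <<'E'
from pal import *
s=manip.sense(); print("pal",topal(s["tcp_pos"]).round(4),s["tcp_pos"][2],s["force"].round(1))
w=manip.snapshot("wrist")
for r in sil(w,"forceps_mid")[:1]:
    m,d,a,b,c,wh,k=axis(w,r["pixels"],.035)
    print(round(r["conf"],2),r["box"],np.degrees(np.arctan2(*d[::-1])).round(2),topal(m+a*d).round(4),topal(m+b*d).round(4),wh)
cv2.imwrite("pics/p2.png",cv2.resize(w["img"],(800,600))[:,:,::-1])
E
```

```text
pal [[-0.0531 -0.0473]] 0.002708421313275221 [-1.9 -0.8  5.2]
0.97 [227.3, 25.3, 46.7, 308.0] 79.63 [[-0.102  -0.0463]] [[ 0.0504 -0.0463]] [152.40667725  21.29343605]
```

Contact came at exactly the predicted height (5 N). Sliding forward under the guard.

Request:
servo_tool:
  commands: [0,0,-0.002,0,0,0,-1,0.01,0,0,0,0,0,-1,0.012,0,0,0,0,0,-1,0.012,0,0,0,0,0,-1,0.012,0,0,0,0,0,-1,0.012,0,0,0,0,0,-1,0.012,0,0,0,0,0,-1,0.008,0,0,0,0,0,-1,0.004,0,0,0,0,0,-1,0,0,0,0,0,0,-1]
  force: 25

```text
t: 16.85
tcp_pos: [0.5972, 0.2352, 0.0031]
tool_rot: [0.769, 0.639, 0.0, 0.0]
force: [-0.9, 0.8, -0.3]
finger_gap: 0.207
gripper_force: 40.9
```

Request:
servo_tool:
  commands: [0.004,0,0,0,0,0,-1,0.002,0,0,0,0,0,-1,0,0,0,0,0,0,-1]

```text
t: 17.1
tcp_pos: [0.5978, 0.2375, 0.0031]
tool_rot: [0.769, 0.639, 0.0, -0.0]
force: [-1.4, 0.6, -0.7]
finger_gap: 0.21
gripper_force: 40.9
```

Request:
servo_tool:
  commands: [0.003,0,0,0,0,0,-1,0,0,0,0,0,0,-1]

```text
t: 17.27
tcp_pos: [0.5981, 0.239, 0.0031]
tool_rot: [0.769, 0.639, 0.0, -0.0]
force: [-0.9, 1.1, 0.6]
finger_gap: 0.211
gripper_force: 40.9
```

Request:
servo_tool:
  commands: [0.003,0,0,0,0,0,-1,0,0,0,0,0,0,-1]

```text
t: 17.43
tcp_pos: [0.598, 0.2396, 0.003]
tool_rot: [0.769, 0.639, -0.001, 0.0]
force: [-0.1, -2.7, 0.5]
finger_gap: 0.208
gripper_force: 40.9
```

Request:
servo_tool:
  commands: [0.003,0,0,0,0,0,-1,0,0,0,0,0,0,-1]

```text
t: 17.6
tcp_pos: [0.5979, 0.2396, 0.0029]
tool_rot: [0.769, 0.639, -0.002, 0.001]
force: [0.3, -7.1, 0.6]
finger_gap: 0.213
gripper_force: 40.9
```

Force along the lane went to -7 N with no further travel, so the forceps are home. Release, lift, and move to the probe.

Request:
servo_tool:
  commands: [0,0,0,0,0,0,-0.25,0,0,0,0,0,0,-0.25,0,0,0,0,0,0,-0.25,0,0,-0.04,0,0,0,-0.25,0,0,-0.08,0,0,0,-0.25,0,0,-0.08,0,0,0,-0.25,0,0,-0.08,0,0,0,-0.25,0,0,-0.06,0,0,0,-0.25,0,0,-0.02,0,0,0,-0.25]
  force: 40

```text
t: 18.35
tcp_pos: [0.6019, 0.2434, 0.1895]
tool_rot: [0.769, 0.639, 0.005, 0.002]
force: [1.0, 0.6, 1.1]
finger_gap: 0.375
gripper_force: 0.0
```

Request:
servo_tool:
  commands: [-0.0809,0.0021,0,0,0,0,-0.25,-0.0809,0.0021,0,0,0,0,-0.25,-0.0809,0.0021,0,0,0,0,-0.25,-0.0809,0.0021,0,0,0,0,-0.25,-0.0809,0.0021,0,0,0,0,-0.25,-0.0809,0.0021,0,0,0,0,-0.25,-0.0809,0.0021,0,0,0,0,-0.25,-0.0809,0.0021,0,0,0,0,-0.25,-0.0809,0.0021,0,0,0,0,-0.25,-0.0809,0.0021,0,0,0,0,-0.25]

```text
t: 19.18
tcp_pos: [0.5341, -0.1589, 0.1825]
tool_rot: [0.769, 0.639, 0.0, -0.001]
force: [1.2, 0.3, -0.3]
finger_gap: 0.375
gripper_force: 0.0
```

Request:
servo_tool:
  commands: [0,0,0.0086,0,0,0.0193,-0.25,0,0,0.0086,0,0,0.0193,-0.25,0,0,0.0086,0,0,0.0193,-0.25,0,0,0.0086,0,0,0.0193,-0.25,0,0,0.0086,0,0,0.0193,-0.25,0,0,0.0086,0,0,0.0193,-0.25,0,0,0.0086,0,0,0.0193,-0.25,0,0,0.0086,0,0,0.0193,-0.25,0,0,0.0086,0,0,0.0193,-0.25,0,0,0.0086,0,0,0.0193,-0.25,0,0,0.0086,0,0,0.0193,-0.25,0,0,0.0086,0,0,0.0193,-0.25]

```text
t: 20.18
tcp_pos: [0.5347, -0.1571, 0.1306]
tool_rot: [0.999, -0.037, -0.0, -0.0]
force: [-0.9, -0.0, -0.5]
finger_gap: 0.38
gripper_force: 0.0
```

Request:
servo_tool:
  commands: [0,0,0.0086,0,0,0.0193,-0.25,0,0,0.0086,0,0,0.0193,-0.25,0,0,0,0,0,0,-0.25,0,0,0,0,0,0,-0.25]

```text
t: 20.52
tcp_pos: [0.5345, -0.1572, 0.1222]
tool_rot: [0.988, -0.153, -0.001, -0.0]
force: [0.1, -0.3, 0.2]
finger_gap: 0.373
gripper_force: 0.0
```

```bash
python3 - <<'E'
from pal import *
s=manip.sense(); print(s["t"],s["tcp_pos"].round(4))
w=manip.snapshot("wrist")
for r in sil(w,"probe_mid")[:2]:
    m,d,a,b,c,wh,k=axis(w,r["pixels"],.016); d=d*np.sign(d[0])
    print(round(r["conf"],2),r["box"],np.degrees(np.arctan2(*d[::-1])).round(2),(m+a*d).round(4),(m+b*d).round(4),"c",c.round(4),wh)
e=manip.snapshot("scene")
for r in sil(e,"forceps_mid")[:2]:
    m,d,a,b,c,wh,k=axis(e,r["pixels"],.035); print("forceps pal",round(r["conf"],2),topal(m+a*d).round(4),topal(m+b*d).round(4))
plan(np.r_[.5355,-.160,-.018],-17.5,st=s)
E
```

```text
20.5167 [ 0.5345 -0.1572  0.1222]
0.84 [245.6, 67.9, 14.4, 194.9] -17.61 [ 0.4448 -0.1297] [ 0.6225 -0.1861] c [ 0.5451 -0.1618] [ 13.67542648 186.43563843]
forceps pal 0.59 [[-0.0836 -0.0467]] [[ 0.0618 -0.0477]]
shift/500 [0.004  0.0049 0.2805] turn/360 [-0.0001  0.0002 -0.0003] yaw now -17.62 p [ 0.5345 -0.1572  0.1222]
```

The forceps' butt reads -84 mm in the pallet frame (home is -85), which is good. Grasping the probe.

Request:
servo_tool:
  commands: [0.003,0.003,0.04,0,0,0,-0.4,0,0,0.06,0,0,0,-0.4,0,0,0.06,0,0,0,-0.4,0,0,0.06,0,0,0,-0.4,0,0,0.03,0,0,0,-0.4,0,0,0.02,0,0,0,-0.4,0,0,0.006,0,0,0,-0.4,0,0,0,0,0,0,-0.4,0,0,0,0,0,0,-0.4]

```text
t: 21.47
tcp_pos: [0.5367, -0.16, -0.0142]
tool_rot: [0.988, -0.155, 0.001, 0.0]
force: [-0.5, 0.1, 0.1]
finger_gap: 0.3
gripper_force: 0.0
```

Request:
servo_tool:
  commands: [0,0,0,0,0,0,-1,0,0,0,0,0,0,-1,0,0,0,0,0,0,-1,0,0,0,0,0,0,-1]
  force: 40

```text
t: 21.8
tcp_pos: [0.537, -0.1601, -0.0136]
tool_rot: [0.988, -0.155, 0.001, 0.0]
force: [-0.2, 0.2, 6.6]
finger_gap: 0.12
gripper_force: 41.7
```

Request:
servo_tool:
  commands: [0,0,-0.04,0,0,0,-1,0,0,-0.08,0,0,0,-1,0,0,-0.08,0,0,0,-1,0,0,-0.08,0,0,0,-1,0,0,-0.08,0,0,0,-1,0,0,-0.04,0,0,0,-1,0,0,0,0,0,0,-1]

```text
t: 22.38
tcp_pos: [0.5392, -0.1612, 0.1909]
tool_rot: [0.988, -0.155, 0.006, 0.002]
force: [0.5, -0.4, -0.5]
finger_gap: 0.124
gripper_force: 40.9
```

Request:
servo_tool:
  commands: [-0.0234,-0.0772,0,0,0,0,-1,-0.0234,-0.0772,0,0,0,0,-1,-0.0234,-0.0772,0,0,0,0,-1,-0.0234,-0.0772,0,0,0,0,-1,-0.0234,-0.0772,0,0,0,0,-1,-0.0234,-0.0772,0,0,0,0,-1,-0.0234,-0.0772,0,0,0,0,-1,-0.0234,-0.0772,0,0,0,0,-1,-0.0234,-0.0772,0,0,0,0,-1,0,0,0,0,0,-0.0193,-1,0,0,0,0,0,-0.0193,-1,0,0,0,0,0,-0.0193,-1]

```text
t: 23.38
tcp_pos: [0.5404, 0.2045, 0.1834]
tool_rot: [1.0, 0.031, -0.001, 0.0]
force: [-0.4, -1.1, -0.0]
finger_gap: 0.126
gripper_force: 40.9
```

Request:
servo_tool:
  commands: [0,0,0,0,0,-0.0193,-1,0,0,0,0,0,-0.0193,-1,0,0,0,0,0,-0.0193,-1,0,0,0,0,0,-0.0193,-1,0,0,0,0,0,-0.0193,-1,0,0,0,0,0,-0.0193,-1,0,0,0,0,0,-0.0193,-1,0,0,0,0,0,-0.0193,-1,0,0,0,0,0,-0.0193,-1,0,0,0,0,0,-0.0193,-1,0,0,0,0,0,-0.0193,-1,0,0,0,0,0,0,-1]

```text
t: 24.38
tcp_pos: [0.5408, 0.2031, 0.1837]
tool_rot: [0.768, 0.64, -0.001, -0.001]
force: [-0.3, -0.3, -1.8]
finger_gap: 0.127
gripper_force: 40.9
```

```bash
cat > chk.py <<'E'
from pal import *
q,hz,gx,lane,zt=sys.argv[1],*map(float,sys.argv[2:6])
s=manip.sense(); print(round(s["t"],2),s["finger_gap"],round(s["gripper_force"],1),"pal",topal(s["tcp_pos"]).round(4)); plan(W(gx,lane,zt),Y)
w=manip.snapshot("wrist")
for r in sil(w,q)[:2]:
    m,d,a,b,c,wh,k=axis(w,r["pixels"],s["tcp_pos"][2]+hz); e=np.r_[topal(m+a*d),topal(m+b*d)]
    print(round(r["conf"],2),r["box"],(np.degrees(np.arctan2(*d[::-1]))%180).round(2),e.round(4).tolist(),wh)
cv2.imwrite("pics/p3.png",cv2.resize(w["img"],(800,600))[:,:,::-1])
E
python3 chk.py probe_mid .0296 -.053 0 .0074
```

```text
24.38 0.12712273052239798 40.9 pal [[-0.0531  0.0022]]
shift/500 [0.0006 0.0052 0.3525] turn/360 [-0.0004  0.0001 -0.0001] yaw now 79.57 p [0.5408 0.2031 0.1837]
0.73 [240.9, 28.2, 24.0, 302.2] 79.66 [[-0.1037, 0.0028], [0.0498, 0.003]] [153.53904724  12.92669201]
0.47 [111.7, 4.7, 286.2, 196.0] 171.76 [[0.0255, -0.0616], [0.0209, 0.0601]] [ 87.52076721 121.17419434]
```

Request:
servo_tool:
  commands: [0,0.005,0.05,0,0,0,-1,0,0,0.07,0,0,0,-1,0,0,0.07,0,0,0,-1,0,0,0.07,0,0,0,-1,0,0,0.05,0,0,0,-1,0,0,0.025,0,0,0,-1,0,0,0.01,0,0,0,-1,0,0,0,0,0,0,-1,0,0,0,0,0,0,-1,0,0,0,0,0,0,-1]

```text
t: 25.32
tcp_pos: [0.5459, 0.2032, 0.0141]
tool_rot: [0.769, 0.639, 0.002, 0.001]
force: [-0.1, 0.6, -0.7]
finger_gap: 0.123
gripper_force: 40.9
```

```bash
python3 chk.py probe_mid .0296 -.053 0 .0064; python3 -c "
from station import manip;print(manip.sense()['force'])"
```

```text
25.32 0.12279211318685467 40.9 pal [[-0.0521 -0.0028]]
shift/500 [-0.0018 -0.0057  0.0154] turn/360 [ 0.0005 -0.0002 -0.0004] yaw now 79.44 p [0.5459 0.2032 0.0141]
0.9 [241.6, 29.4, 25.1, 302.5] 79.51 [[-0.1027, -0.0017], [0.0508, -0.002]] [153.47737122  12.26964855]
[ 0.01495899 -0.13948373  0.39018157]
```

Request:
servo_tool:
  commands: [-0.002,-0.004,0.008,0,0,0,-1,0,0,0.004,0,0,0,-1,0,0,0.002,0,0,0,-1,0,0,0,0,0,0,-1,0,0,0,0,0,0,-1]

```text
t: 25.83
tcp_pos: [0.5419, 0.2023, 0.0061]
tool_rot: [0.769, 0.639, -0.0, -0.0]
force: [-2.1, -0.1, 5.0]
finger_gap: 0.123
gripper_force: 41.6
```

Request:
servo_tool:
  commands: [0,0,-0.002,0,0,0,-1,0.01,0,0,0,0,0,-1,0.012,0,0,0,0,0,-1,0.012,0,0,0,0,0,-1,0.012,0,0,0,0,0,-1,0.012,0,0,0,0,0,-1,0.012,0,0,0,0,0,-1,0.01,0,0,0,0,0,-1,0.006,0,0,0,0,0,-1,0,0,0,0,0,0,-1]

```text
t: 26.67
tcp_pos: [0.5503, 0.2456, 0.0064]
tool_rot: [0.769, 0.639, 0.0, 0.0]
force: [0.3, 0.0, 0.3]
finger_gap: 0.118
gripper_force: 41.0
```

Request:
servo_tool:
  commands: [0.004,0,0,0,0,0,-1,0,0,0,0,0,0,-1]

```text
t: 26.83
tcp_pos: [0.5505, 0.2468, 0.0064]
tool_rot: [0.769, 0.639, 0.0, -0.0]
force: [0.1, 0.9, 0.8]
finger_gap: 0.123
gripper_force: 41.0
```

Request:
servo_tool:
  commands: [0.003,0,0,0,0,0,-1,0,0,0,0,0,0,-1]

```text
t: 27.0
tcp_pos: [0.5507, 0.248, 0.0065]
tool_rot: [0.769, 0.639, -0.0, -0.0]
force: [-1.1, 0.4, 1.1]
finger_gap: 0.123
gripper_force: 41.0
```

Request:
servo_tool:
  commands: [0.003,0,0,0,0,0,-1,0,0,0,0,0,0,-1]

```text
t: 27.17
tcp_pos: [0.5507, 0.2486, 0.0064]
tool_rot: [0.769, 0.639, -0.001, 0.0]
force: [-0.6, -4.9, 2.4]
finger_gap: 0.125
gripper_force: 41.2
```

Request:
servo_tool:
  commands: [0.003,0,0,0,0,0,-1,0,0,0,0,0,0,-1]

```text
t: 27.33
tcp_pos: [0.5506, 0.2488, 0.0064]
tool_rot: [0.769, 0.64, -0.002, 0.001]
force: [-1.3, -8.4, 3.3]
finger_gap: 0.124
gripper_force: 41.3
```

Probe home (-8 N on the nose rail). Release, then go to the spatula.

Request:
servo_tool:
  commands: [0,0,0,0,0,0,-0.35,0,0,0,0,0,0,-0.35,0,0,0,0,0,0,-0.35,0,0,-0.04,0,0,0,-0.35,0,0,-0.08,0,0,0,-0.35,0,0,-0.08,0,0,0,-0.35,0,0,-0.08,0,0,0,-0.35,0,0,-0.06,0,0,0,-0.35,0,0,-0.02,0,0,0,-0.35]

```text
t: 28.08
tcp_pos: [0.5544, 0.2525, 0.1922]
tool_rot: [0.769, 0.639, 0.005, 0.002]
force: [-0.3, 0.2, 0.5]
finger_gap: 0.322
gripper_force: 0.0
```

Request:
servo_tool:
  commands: [-0.0774,0.0125,0,0,0,0,-0.25,-0.0774,0.0125,0,0,0,0,-0.25,-0.0774,0.0125,0,0,0,0,-0.25,-0.0774,0.0125,0,0,0,0,-0.25,-0.0774,0.0125,0,0,0,0,-0.25,-0.0774,0.0125,0,0,0,0,-0.25,-0.0774,0.0125,0,0,0,0,-0.25,-0.0774,0.0125,0,0,0,0,-0.25,-0.0774,0.0125,0,0,0,0,-0.25,-0.0774,0.0125,0,0,0,0,-0.25,-0.0774,0.0125,0,0,0,0,-0.25,-0.0774,0.0125,0,0,0,0,-0.25]

```text
t: 29.08
tcp_pos: [0.5395, -0.2206, 0.1855]
tool_rot: [0.769, 0.639, 0.0, -0.001]
force: [0.6, 0.0, 0.9]
finger_gap: 0.379
gripper_force: 0.0
```

Request:
servo_tool:
  commands: [-0.0774,0.0125,0,0,0,0,-0.25,-0.0774,0.0125,0,0,0,0,-0.25,-0.0774,0.0125,0,0,0,0,-0.25,-0.0774,0.0125,0,0,0,0,-0.25,-0.0774,0.0125,0,0,0,0,-0.25,0,0,0.008,0,0,0.0189,-0.25,0,0,0.008,0,0,0.0189,-0.25,0,0,0.008,0,0,0.0189,-0.25,0,0,0.008,0,0,0.0189,-0.25,0,0,0.008,0,0,0.0189,-0.25,0,0,0.008,0,0,0.0189,-0.25,0,0,0.008,0,0,0.0189,-0.25]

```text
t: 30.08
tcp_pos: [0.5353, -0.4145, 0.1569]
tool_rot: [0.962, 0.271, -0.0, -0.001]
force: [-0.3, 0.6, 0.5]
finger_gap: 0.378
gripper_force: 0.0
```

Request:
servo_tool:
  commands: [0,0,0.008,0,0,0.0189,-0.25,0,0,0.008,0,0,0.0189,-0.25,0,0,0.008,0,0,0.0189,-0.25,0,0,0.008,0,0,0.0189,-0.25,0,0,0.008,0,0,0.0189,-0.25,0,0,0.008,0,0,0.0189,-0.25,0,0,0.008,0,0,0.0189,-0.25,0,0,0.008,0,0,0.0189,-0.25,0,0,0,0,0,0,-0.25,0,0,0,0,0,0,-0.25]

```text
t: 30.92
tcp_pos: [0.5352, -0.4145, 0.1253]
tool_rot: [0.981, -0.194, -0.001, -0.001]
force: [0.9, -0.3, 0.2]
finger_gap: 0.373
gripper_force: 0.0
```

```bash
python3 - <<'E'
from pal import *
s=manip.sense(); print(s["t"],s["tcp_pos"].round(4))
w=manip.snapshot("wrist")
for r in sil(w,"spatula_mid")[:2]:
    m,d,a,b,c,wh,k=axis(w,r["pixels"],.0155)
    yaw=np.degrees(np.arctan2(*d[::-1])); yaw=(yaw+90)%180-90
    print(round(r["conf"],2),r["box"],yaw.round(2),(m+a*d).round(4),(m+b*d).round(4),"c",c.round(4),wh)
e=manip.snapshot("scene")
for q in("forceps_mid","probe_mid"):
  for r in sil(e,q)[:2]:
    m,d,a,b,c,wh,k=axis(e,r["pixels"],.035); print(q,"pal",round(r["conf"],2),topal(m+a*d).round(4),topal(m+b*d).round(4))
plan(np.r_[.5362,-.417,-.015],-22.2,st=s)
E
```

```text
30.9167 [ 0.5352 -0.4145  0.1253]
0.93 [243.6, 67.1, 23.5, 199.5] -23.01 [ 0.6314 -0.4568] [ 0.4521 -0.3806] c [ 0.5416 -0.4192] [ 19.17038918 194.79534912]
forceps_mid pal 0.68 [[-0.0257 -0.1627]] [[0.073  0.1513]]
forceps_mid pal 0.62 [[-0.5985  0.1281]] [[-0.6429  0.2965]]
probe_mid pal 0.86 [[-0.0851  0.003 ]] [[0.0445 0.0018]]
shift/500 [0.0043 0.0041 0.2805] turn/360 [-0.0002  0.0003 -0.0006] yaw now -22.41 p [ 0.5352 -0.4145  0.1253]
```

Request:
servo_tool:
  commands: [0.003,0.004,0.04,0,0,0,-0.35,0,0,0.06,0,0,0,-0.35,0,0,0.06,0,0,0,-0.35,0,0,0.06,0,0,0,-0.35,0,0,0.03,0,0,0,-0.35,0,0,0.02,0,0,0,-0.35,0,0,0.011,0,0,0,-0.35,0,0,0,0,0,0,-0.35,0,0,0,0,0,0,-0.35]

```text
t: 31.92
tcp_pos: [0.5368, -0.4186, -0.0129]
tool_rot: [0.981, -0.196, 0.001, 0.001]
force: [-0.6, -1.0, 0.4]
finger_gap: 0.325
gripper_force: 0.0
```

Request:
servo_tool:
  commands: [0,0,0,0,0,0,-1,0,0,0,0,0,0,-1,0,0,0,0,0,0,-1,0,0,0,0,0,0,-1]
  force: 40

```text
t: 32.25
tcp_pos: [0.5371, -0.4188, -0.0121]
tool_rot: [0.981, -0.196, 0.001, 0.001]
force: [-0.0, -0.1, 5.4]
finger_gap: 0.141
gripper_force: 40.7
```

Request:
servo_tool:
  commands: [0,0,-0.04,0,0,0,-1,0,0,-0.08,0,0,0,-1,0,0,-0.08,0,0,0,-1,0,0,-0.08,0,0,0,-1,0,0,-0.08,0,0,0,-1,0,0,-0.05,0,0,0,-1,0,0,0,0,0,0,-1]

```text
t: 32.83
tcp_pos: [0.539, -0.4208, 0.1991]
tool_rot: [0.981, -0.196, 0.006, 0.004]
force: [0.9, 0.1, 0.4]
finger_gap: 0.148
gripper_force: 39.9
```

Request:
servo_tool:
  commands: [-0.035,-0.0706,0,0,0,0,-1,-0.035,-0.0706,0,0,0,0,-1,-0.035,-0.0706,0,0,0,0,-1,-0.035,-0.0706,0,0,0,0,-1,-0.035,-0.0706,0,0,0,0,-1,-0.035,-0.0706,0,0,0,0,-1,-0.035,-0.0706,0,0,0,0,-1,-0.035,-0.0706,0,0,0,0,-1,-0.035,-0.0706,0,0,0,0,-1,-0.035,-0.0706,0,0,0,0,-1,-0.035,-0.0706,0,0,0,0,-1,-0.035,-0.0706,0,0,0,0,-1]

```text
t: 33.83
tcp_pos: [0.5036, 0.0559, 0.1904]
tool_rot: [0.981, -0.196, -0.001, 0.0]
force: [1.7, -0.1, -0.0]
finger_gap: 0.147
gripper_force: 39.9
```

Request:
servo_tool:
  commands: [-0.035,-0.0706,0,0,0,0,-1,-0.035,-0.0706,0,0,0,0,-1,-0.035,-0.0706,0,0,0,0,-1,-0.035,-0.0706,0,0,0,0,-1,0,0,0,0,0,-0.0189,-1,0,0,0,0,0,-0.0189,-1,0,0,0,0,0,-0.0189,-1,0,0,0,0,0,-0.0189,-1,0,0,0,0,0,-0.0189,-1,0,0,0,0,0,-0.0189,-1,0,0,0,0,0,-0.0189,-1,0,0,0,0,0,-0.0189,-1]

```text
t: 34.83
tcp_pos: [0.4936, 0.2112, 0.1902]
tool_rot: [0.961, 0.277, -0.001, -0.0]
force: [0.9, 1.2, -0.8]
finger_gap: 0.146
gripper_force: 39.9
```

Request:
servo_tool:
  commands: [0,0,0,0,0,-0.0189,-1,0,0,0,0,0,-0.0189,-1,0,0,0,0,0,-0.0189,-1,0,0,0,0,0,-0.0189,-1,0,0,0,0,0,-0.0189,-1,0,0,0,0,0,-0.0189,-1,0,0,0,0,0,-0.0189,-1,0,0,0,0,0,0,-1,0,0,0,0,0,0,-1]

```text
t: 35.58
tcp_pos: [0.4939, 0.2112, 0.1904]
tool_rot: [0.77, 0.638, -0.001, -0.0]
force: [-0.2, -0.1, -0.6]
finger_gap: 0.144
gripper_force: 39.9
```

```bash
python3 chk.py spatula_mid .0276 -.054 .048 .0079
```

```text
35.58 0.14399885587528252 39.9 pal [[-0.0537  0.0497]]
shift/500 [-0.0004  0.0039  0.3649] turn/360 [-0.0002  0.0001 -0.0009] yaw now 79.29 p [0.4939 0.2112 0.1904]
0.87 [230.0, 31.2, 41.9, 296.9] 79.42 [[-0.106, 0.0506], [0.0494, 0.0501]] [155.33665466  20.15063095]
```

Request:
servo_tool:
  commands: [0,0,0.05,0,0,0,-1,0,0,0.07,0,0,0,-1,0,0,0.07,0,0,0,-1,0,0,0.07,0,0,0,-1,0,0,0.05,0,0,0,-1,0,0,0.03,0,0,0,-1,0,0,0.018,0,0,0,-1,0,0,0,0,0,0,-1,0,0,0,0,0,0,-1,0,0,0,0,0,0,-1]

```text
t: 36.52
tcp_pos: [0.4954, 0.2115, 0.013]
tool_rot: [0.769, 0.639, 0.001, 0.0]
force: [-0.8, -0.8, 0.4]
finger_gap: 0.144
gripper_force: 39.9
```

```bash
python3 chk.py spatula_mid .0276 -.054 .048 .0079; python3 -c "
from station import manip;print(manip.sense()['force'])"
```

```text
36.52 0.14404205324963185 39.9 pal [[-0.053   0.0483]]
shift/500 [-0.0019  0.0006  0.0101] turn/360 [ 0.0003 -0.0001 -0.0004] yaw now 79.44 p [0.4954 0.2115 0.013 ]
0.74 [229.7, 29.0, 44.8, 298.4] 79.42 [[-0.1053, 0.0493], [0.0496, 0.0488]] [154.89570618  19.44478607]
0.45 [49.5, 0.0, 460.5, 281.2] 159.38 [[-0.0138, -0.0918], [0.0282, 0.1408]] [137.3671875 216.3528595]
[-1.13604876 -0.23334847 -0.92791158]
```

Request:
servo_tool:
  commands: [-0.002,0.001,0.006,0,0,0,-1,0,0,0.004,0,0,0,-1,0,0,0,0,0,0,-1,0,0,0,0,0,0,-1]

```text
t: 36.95
tcp_pos: [0.4956, 0.2103, 0.0078]
tool_rot: [0.769, 0.639, 0.001, 0.0]
force: [-0.7, 0.2, 4.9]
finger_gap: 0.144
gripper_force: 40.6
```

Request:
servo_tool:
  commands: [0,0,-0.002,0,0,0,-1,0.01,0,0,0,0,0,-1,0.012,0,0,0,0,0,-1,0.012,0,0,0,0,0,-1,0.012,0,0,0,0,0,-1,0.012,0,0,0,0,0,-1,0.012,0,0,0,0,0,-1,0.01,0,0,0,0,0,-1,0.006,0,0,0,0,0,-1,0,0,0,0,0,0,-1]

```text
t: 37.78
tcp_pos: [0.503, 0.2536, 0.0079]
tool_rot: [0.769, 0.639, 0.001, -0.0]
force: [0.2, 0.9, 1.0]
finger_gap: 0.146
gripper_force: 40.1
```

Request:
servo_tool:
  commands: [0.003,0,0,0,0,0,-1,0,0,0,0,0,0,-1]

```text
t: 37.95
tcp_pos: [0.503, 0.2542, 0.0079]
tool_rot: [0.769, 0.639, 0.0, -0.0]
force: [-0.1, 0.7, 1.0]
finger_gap: 0.145
gripper_force: 40.1
```

Request:
servo_tool:
  commands: [0.003,0,0,0,0,0,-1,0,0,0,0,0,0,-1]

```text
t: 38.12
tcp_pos: [0.5031, 0.2554, 0.0079]
tool_rot: [0.769, 0.639, -0.0, -0.0]
force: [-0.5, 0.4, 0.8]
finger_gap: 0.144
gripper_force: 40.1
```

Request:
servo_tool:
  commands: [0.002,0,0,0,0,0,-1,0,0,0,0,0,0,-1]

```text
t: 38.28
tcp_pos: [0.5033, 0.2562, 0.0079]
tool_rot: [0.769, 0.639, -0.0, -0.0]
force: [0.1, -2.2, 0.4]
finger_gap: 0.149
gripper_force: 40.1
```

Request:
servo_tool:
  commands: [0.003,0,0,0,0,0,-1,0,0,0,0,0,0,-1]

```text
t: 38.45
tcp_pos: [0.5031, 0.2565, 0.0079]
tool_rot: [0.769, 0.64, -0.001, 0.0]
force: [-0.2, -7.4, 2.2]
finger_gap: 0.146
gripper_force: 40.3
```

Request:
servo_tool:
  commands: [0.003,0,0,0,0,0,-1,0,0,0,0,0,0,-1]

```text
t: 38.62
tcp_pos: [0.5029, 0.2566, 0.0079]
tool_rot: [0.769, 0.64, -0.003, 0.001]
force: [-0.2, -10.1, 4.0]
finger_gap: 0.147
gripper_force: 40.4
```

Spatula home (-10 N on the nose rail). Release, rise, and take a final look.

Request:
servo_tool:
  commands: [0,0,0,0,0,0,-0.35,0,0,0,0,0,0,-0.35,0,0,0,0,0,0,-0.35,0,0,-0.04,0,0,0,-0.35,0,0,-0.08,0,0,0,-0.35,0,0,-0.08,0,0,0,-0.35,0,0,-0.08,0,0,0,-0.35,0,0,-0.08,0,0,0,-0.35,0,0,-0.06,0,0,0,-0.35]

```text
t: 39.37
tcp_pos: [0.5048, 0.2603, 0.2216]
tool_rot: [0.769, 0.639, 0.002, 0.001]
force: [0.8, 0.3, 0.4]
finger_gap: 0.325
gripper_force: 0.0
```

Request:
servo_tool:
  commands: [-0.03,0.04,-0.05,0,0,0,0,-0.03,0.04,-0.05,0,0,0,0,0,0,0,0,0,0,0,0,0,0,0,0,0,0]

```text
t: 39.7
tcp_pos: [0.5394, 0.2226, 0.2696]
tool_rot: [0.77, 0.639, 0.002, 0.001]
force: [-0.8, 0.1, -1.1]
finger_gap: 0.498
gripper_force: 0.0
```

```bash
python3 - <<'E'
from pal import *
w=manip.snapshot("wrist"); s=manip.snapshot("scene"); print(manip.sense()["t"],manip.sense()["tcp_pos"].round(3))
for q in("scalpel_mid","forceps_mid","probe_mid","spatula_mid","lifter_mid"):
  for n,e in(("w",w),("s",s)):
   for r in sil(e,q)[:1]:
    m,d,a,b,c,wh,k=axis(e,r["pixels"],.035); E=np.r_[topal(m+a*d),topal(m+b*d)]; E=E[np.argsort(E[:,0])]; print(n,q,round(r["conf"],2),E.round(4).tolist())
c=np.zeros((600,800,3),np.uint8)
c[:,:450]=cv2.resize(w["img"][0:288,130:346],(450,600),interpolation=cv2.INTER_CUBIC)[:,:,::-1]
c[:330,450:]=cv2.resize(s["img"][145:255,310:427],(350,330),interpolation=cv2.INTER_CUBIC)[:,:,::-1]
c[332:,450:]=cv2.resize(s["img"][120:330],(350,268),interpolation=cv2.INTER_AREA)[:,:,::-1][:268]
cv2.imwrite("pics/end.png",c)
E
```

```text
39.8 [0.536 0.223 0.267]
w scalpel_mid 0.97 [[-0.0903, -0.0968], [0.0551, -0.0962]]
s scalpel_mid 0.54 [[-0.0892, -0.0976], [0.0495, -0.0972]]
w forceps_mid 0.78 [[-0.084, -0.0466], [0.0565, -0.0468]]
s forceps_mid 0.62 [[-0.0829, -0.0469], [0.0618, -0.047]]
w probe_mid 0.94 [[-0.0899, 0.0023], [0.0566, 0.0014]]
s probe_mid 0.67 [[-0.0877, 0.0022], [0.0445, 0.0021]]
w spatula_mid 0.73 [[-0.0989, 0.0514], [0.0568, 0.0489]]
s spatula_mid 0.74 [[-0.0966, 0.0532], [0.063, 0.0465]]
w lifter_mid 0.83 [[-0.0925, 0.0945], [0.0569, 0.0937]]
s lifter_mid 0.57 [[-0.0927, 0.0946], [0.0622, 0.0936]]
```

View pics/end.png

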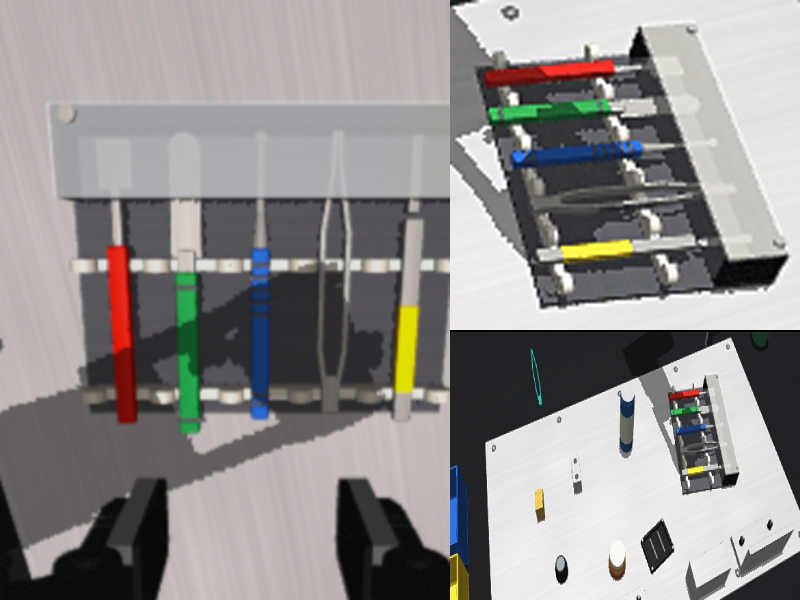

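The final picture shows red lifter, green spatula, blue probe, forceps and yellow scalpel side by side. All five tips line up under the guard at rows 132–140. The butts read -98.9, -89.9 and -84.0 mm against the -100, -90 and -85 mm expected at home. The can, block, gauge, jar, loupe and housing are where they were.

```bash
python3 -c "
from station import manip
print(manip.sign_off())"
```

```text
the job is handed in; nothing more can be done
None
```

The forceps, probe and spatula are in their lanes, in order of use, tips under the guard and pushed up against the nose rail; I handed the job in at about 40 s of the 72 s allowed.

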